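# Unclamp the forked plate from its drilling jig

## Task

Two steel plates sit in wooden drilling jigs, each held down by a spring finger with a black grip. Lift the finger off the fork-ended plate until it flips back and stays up by itself, then take that plate out and set it down flat in the grey open tray, without dropping it. Leave the plain rectangular plate clamped in its own jig.

Things in the scene. Friction and masses are not known exactly. Their poses are not given: they have to be found in the camera images.
- fork_plate_center (a point): The part to take: steel plate 140x50x6 mm, 0.27 kg, notch 22 wide, 40 deep in its -x end (towards the robot), a fork. Site: centre of its outline, mid-thickness, 48 over the table; x along the 140, z up. Near the point the wooden jig block is 30 wide: plate overhangs 10 each side, 33 gap below. From 35 to +x the block is 76 wide with 5 mm high pins and a stop round the plate: lift it straight up.
- jig_fork_finger (a joint): Hinge of the finger holding the forked plate, rad: about 0 = down on the plate, grows as it is lifted up and back away from the robot, 1.75 = stop, a little past upright. A toggle spring presses it down (about 6 N at the tip) below 0.8 and pushes it up above 0.8: lifted to 1.1 or more and let go, it flips to 1.75 and stays.
- jig_fork_grip (a point): Centre of the black grip on that finger's tip: cylinder 22 mm diameter, 26 long, lying along the point's y; when down, 90 over the table, 39 over the plate's top, 40 to +x of the plate's centre. Finger below it 14 wide. The point turns with the finger; when down, z is up, x points to the hinge. Hinge axis: parallel to y, 90 to +x and 28 to -z of the point, fixed 62 over the table.
- tray: Grey open tray, fixed, 240 x 180 mm outside (x, y), 26 mm high, walls and floor 4 mm thick. Origin at the centre of its underside, on the table.
- plain_plate_center (a point): The part to leave alone: plain rectangular steel plate 140 x 50 x 6 mm with no notch, held in an identical jig beside the first; the point is its centre, half-way through its thickness, x along its length.
- jig_plain_finger (a joint): Hinge of the identical finger that holds the plain plate, rad, about 0 = down on the plate; to be left down.
Things that resemble listed ones, but are neither listed nor needed, are in the scene too. What is shaped like the part that bears fork_plate_center but green or pink is not meant.

How it is judged:
By the outcome, as a careful person would: the job done as asked, in the order asked, and still so for the second after the job is handed in, with the robot touching nothing.
It also fails if it takes over 54 s, if anything falls off the work surface, if the arm or the gripper's body presses on something with over 40 N, if the wrist force passes 120 N, or if a joint passes its speed limit or range.

## Robot

A 6-joint arm with a two-finger parallel gripper is mounted at the origin on the work surface. World frame = base frame: x ahead of the robot, y to its left, z up, the work surface at z = 0. Lengths are in mm, angles in rad, forces in N, time in s.
With the tool pointing down it reaches from about 350 to 850 mm from the base axis. Payload 8.1 kg.
Tool frame: the origin (TCP) lies midway between the tips of the shut fingers; the grasp point (between the pads) lies 19 mm behind it (env.hold_point_z is the distance from the TCP to the grasp point, in mm); z points along the fingers, y is the line along which they close (so a half turn about z gives the same grasp; the last joint's range is limited). The gripper opens to 85 mm and grips with 20 to 120 N. Pads are 22 mm wide; open, the fingers measure 114 mm over their backs; the gripper's body (76 mm by 85 mm) begins 54 mm behind the grasp point. The pads swing forward as they close: fully open they stand 13 mm farther back than shut.
Start: joints at [-1.426, 0.13, 1.488, -0, 1.523, -0.085], TCP at [136.69, -584.227, 231.292] pointing down, gripper open.
Joint ranges: [-2.96, 2.96], [-0.89, 2.26], [0.02, 2.5], [-1.34, 4.48], [0, 2.73], [-2.66, 2.66]. Speed limits (rad/s): [2.39, 2.39, 2.79, 3.14, 3.14, 3.14].

## Interface

Orientations are given as a 3x3 rotation matrix whose columns are the frame's x, y, z axes.
In Python, from plant import env gives the robot as it stands.
- The arm moves only by the tool apply_moves, never from a script. Its argument "series" is a list of rows, each an object of numbers: "dx", "dy", "dz": the shift along the tool's x, y, z in mm; "wx", "wy", "wz": the turn, a rotation vector about the tool's x, y, z in rad; "claw": the finger opening in mm, from 0 to 85.4. A call has 1 to 5 rows; each row shifts and turns the commanded pose from where the row before left it, along the tool's axes as they then stand; what a row does not reach is not made up. A row lasts 1/8 s, in which the tool goes at most 62.5 mm and 10.7 degrees, less where a joint would pass 70% of its speed; a pose out of reach is approached as far as the arm can. A call is refused whole if a number of a shift passes 62.5 or a number of a turn 0.188, either way. A call with a gripper value outside its range is refused whole. The fingers move at their own pace and stop on an object; the grip force is fixed at half the most. Time passes only in rows, so rows that do not move let the fingers close. It gives the time, the measured TCP pose, the force, the opening and the grip force at its end, in the units of the state.
- env.get_obs(): the state, without advancing time (a new reading comes with each control period).
- env.read_camera(name): name is "side" or "top" or "wrist"; returns a dict with "color" (384x512x3 uint8, red, green, blue), "K" (3x3 intrinsics, pixels), "T" (4x4, takes a point from camera to world coordinates). Camera axes: x right, y down, z forward; pixel columns grow to the right and rows downward; lengths in mm; the calibration is good to about 2 mm. A picture is of the moment at which its call begins. There is no depth.
- env.hand_in(): hands the job in; it is judged then, once.
Trained networks look in the newest picture that a camera, given by its name, has taken for a name from the list of things; names that differ only in an ending like _2 or _b are one class to them, and where a whole thing is asked for, a point or a joint stands for the part that bears it (a point fixed in the world has none). Each returns a list of dicts, best first, with "score" (0 to 1); they miss things now and then, are a little off and sometimes report something else, mostly with a low value. They report only what shows in the picture. A call takes as long as a camera call. They do not tell look-alikes from the thing itself.
- env.recognise(camera, thing): "centre" ([row, column] in pixels, amid what is visible of it).
- env.trace(camera, thing): "mask" (384x512 bool, what is visible of it) and "centre" ([row, column] in pixels, amid what is visible of it).
The state is a dict: "time_s": time; "joint_positions": joint angles; "joint_vel": joint speeds; "tau": joint torques, N m; "tcp_pos": TCP position; "eef_rot": TCP orientation; "contact_force": force on the tool from outside, world axes, zero at the start; "moment": the same for the moment, N m; "gripper_width": opening from 0.0 (shut) to 1.0 (fully open); "finger_force": force on a finger pad.
Only numpy, scipy, OpenCV 4.12 (cv2) and the standard library are available. Lean on these libraries where they do the work, as an engineer would, in place of code of your own. Each camera call takes 0.05 s, during which the arm holds its last target. There are 200 camera calls.

## Working session

There is one attempt and no reset: what is moved stays moved. The work goes in short steps, Python scripts to look and compute and a tool call to move; the robot and the scene stay as the last step left them, time stands still between calls to the robot, and variables do not carry over. Pictures are saved under pics/ and viewed, at most 10 in all, crops included, and the job is handed in when it is done.

Besides the shell and the picture viewer there is one more tool, called after "Call:" by a JSON object that holds its "fn" and its "kwargs". apply_moves: Moves the arm, as the interface text tells. Its arguments: {"type":"object","properties":{"series":{"type":"array","items":{"type":"object","properties":{"dx":{"type":"number"},"dy":{"type":"number"},"dz":{"type":"number"},"wx":{"type":"number"},"wy":{"type":"number"},"wz":{"type":"number"},"claw":{"type":"number"}}}}},"required":["series"]}

```bash
mkdir -p pics; ls; cat > h.py <<'E'
import numpy as np, cv2
from plant import env
def ray(c,px):
    K,T=c["K"],c["T"]; d=T[:3,:3]@np.linalg.inv(K)@np.array([px[1],px[0],1.]); return T[:3,3],d
def onz(c,px,z):
    o,d=ray(c,px); return np.round(o+d*(z-o[2])/d[2],1)
def proj(c,p):
    T=c["T"]; q=c["K"]@(T[:3,:3].T@(np.array(p,float)-T[:3,3])); return q[:2]/q[2]
def save(n,im): cv2.imwrite("pics/"+n,cv2.cvtColor(im,cv2.COLOR_RGB2BGR))
E
python3 - <<'E'
from h import *
ims=[]
for cam in ["top","side"]:
    c=env.read_camera(cam); ims.append(c["color"]); print(cam,c["T"].round(2).tolist(),c["K"].round(0).tolist())
    save(cam+"0.png",cv2.resize(c["color"],(800,600),interpolation=cv2.INTER_CUBIC))
    for t,z in [("fork_plate_center",48),("plain_plate_center",48),("jig_fork_grip",90),("tray",13),("jig_plain_finger",80)]:
        for r in env.recognise(cam,t)[:4]: print(cam,t,round(r["score"],2),np.round(r["centre"]),onz(c,r["centre"],z))
print(env.get_obs()["eef_rot"], env.hold_point_z)
E
```

```text
pics
top [[-0.03, -0.98, 0.19, 268.37], [-1.0, 0.03, -0.01, 8.58], [0.0, -0.19, -0.98, 1018.89], [0.0, 0.0, 0.0, 1.0]] [[409.0, 0.0, 248.0], [0.0, 409.0, 189.0], [0.0, 0.0, 1.0]]
top fork_plate_center 0.83 [278. 352.] [ 242.7 -236.2   48. ]
top fork_plate_center 0.77 [283. 116.] [246.8 310.7  48. ]
top fork_plate_center 0.66 [154. 255.] [547.3 -19.7  48. ]
top plain_plate_center 0.66 [174. 123.] [504.2 302.6  48. ]
top tray 0.57 [174. 366.] [ 497.4 -298.6   13. ]
top tray 0.31 [141. 121.] [600.4 321.4  13. ]
top jig_plain_finger 0.91 [142. 119.] [577.2 305.1  80. ]
side [[-0.85, -0.42, 0.32, 16.28], [-0.52, 0.67, -0.53, 704.69], [0.01, -0.61, -0.79, 1159.23], [0.0, 0.0, 0.0, 1.0]] [[496.0, 0.0, 247.0], [0.0, 496.0, 194.0], [0.0, 0.0, 1.0]]
side fork_plate_center 0.83 [182. 218.] [552.9 -26.6  48. ]
side fork_plate_center 0.58 [343. 246.] [235.7 335.3  48. ]
side fork_plate_center 0.54 [188. 330.] [ 268.8 -176.9   48. ]
side plain_plate_center 0.77 [278. 164.] [498.  300.7  48. ]
side jig_fork_grip 0.55 [166. 201.] [606.5 -22.3  90. ]
side tray 0.79 [139. 279.] [ 501.7 -301.8   13. ]
side jig_plain_finger 0.78 [255. 134.] [587.8 301.3  80. ]
side jig_plain_finger 0.47 [141. 280.] [ 468.3 -238.8   80. ]
side jig_plain_finger 0.39 [166. 201.] [612.5 -31.9  80. ]
[[ 9.73716190e-01  2.27764749e-01 -1.29966370e-05]
 [ 2.27764749e-01 -9.73716190e-01  8.17059972e-06]
 [-1.07940612e-05 -1.09160210e-05 -1.00000000e+00]] 18.700000000000003
```

View pics/top0.png

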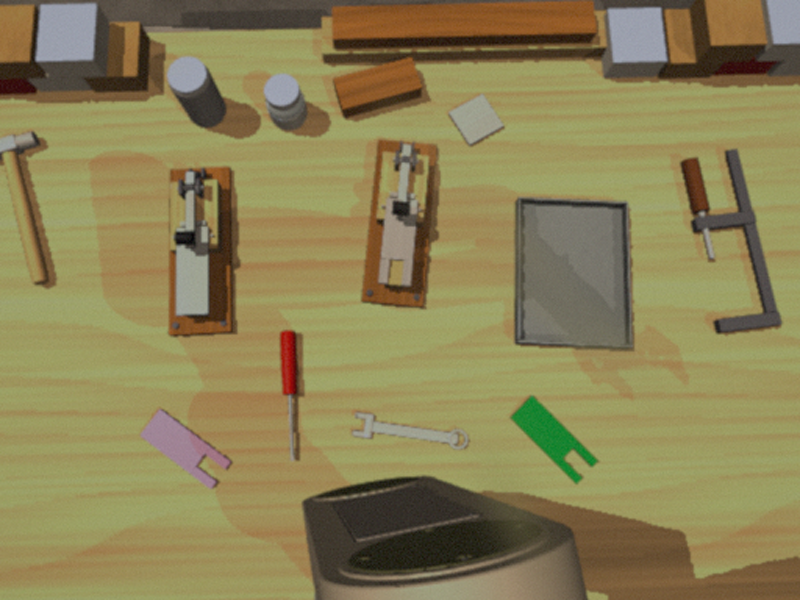

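View pics/side0.png

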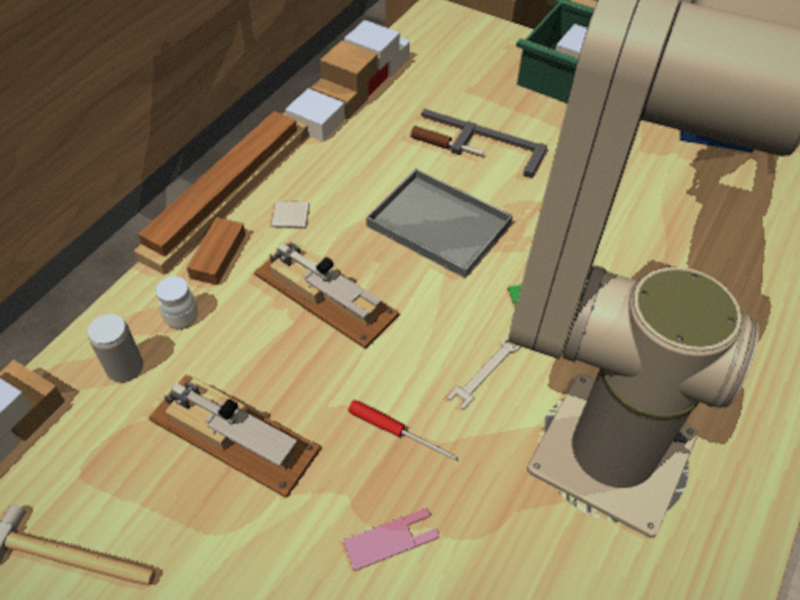

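The first two candidates for the fork plate are the pink one at about (288,119) and the green one at about (278,352), in native top-view pixels; both are rejected by colour. The plain plate in its jig is at (174,123) and has no notch. The notched steel plate in its jig is at (154,255), so that's the target. The tray is at (174,366). I'll move above the target and check it close up.

Call:
{"fn": "apply_moves", "kwargs": {"series": [{"dz":-35,"wz":0.145,"claw":60},{"dz":-35,"wz":0.145,"claw":60},{"dx":32,"dy":-49,"claw":60},{"dx":32,"dy":-49,"claw":60},{"dx":32,"dy":-49,"claw":60}]}}

```text
invalid input at $.series[0]: expected keys dx, dy, dz, wx, wy, wz, claw
```

Call:
{"fn": "apply_moves", "kwargs": {"series": [{"dx":32,"dy":-49,"claw":60},{"dx":32,"dy":-49,"claw":60},{"dx":32,"dy":-49,"claw":60},{"dx":32,"dy":-49,"claw":60},{"dx":32,"dy":-49,"claw":60}]}}

```text
invalid input at $.series[0]: expected keys dx, dy, dz, wx, wy, wz, claw
```

Call:
{"fn": "apply_moves", "kwargs": {"series": [{"dx":32,"dy":-49,"claw":60},{"dx":32,"dy":-49,"claw":60},{"dx":32,"dy":-49,"claw":60},{"dx":32,"dy":-49,"claw":60},{"claw":60}]}}

```text
invalid input at $.series[0]: expected keys dx, dy, dz, wx, wy, wz, claw
```

```bash
python3 - <<'E'
from h import *
c=env.read_camera("wrist"); print(c["T"].round(2).tolist(),c["K"].round(0).tolist())
o=env.get_obs(); print(o["time_s"],o["tcp_pos"],o["eef_rot"],o["gripper_width"],o["contact_force"])
save("w1.png",cv2.resize(c["color"],(800,600),interpolation=cv2.INTER_CUBIC))
for t,z in [("fork_plate_center",51),("jig_fork_grip",90),("jig_fork_finger",80)]:
    for r in env.trace("wrist",t)[:3]:
        print(t,round(r["score"],2),np.round(r["centre"]),onz(c,r["centre"],z))
        ys,xs=np.nonzero(r["mask"]); P=np.array([onz(c,(y,x),z)[:2] for y,x in zip(ys[::3],xs[::3])],np.float32)
        print(cv2.minAreaRect(P),P.min(0),P.max(0))
E
```

```text
[[0.23, -0.94, -0.26, 202.26], [-0.97, -0.22, -0.06, -569.34], [0.0, 0.27, -0.96, 373.47], [0.0, 0.0, 0.0, 1.0]] [[341.0, 0.0, 255.0], [0.0, 341.0, 196.0], [0.0, 0.0, 1.0]]
0.65 [ 136.71044266 -584.23754392  231.35115851] [[ 9.73701517e-01  2.27827470e-01 -9.77358953e-07]
 [ 2.27827469e-01 -9.73701515e-01 -6.87008733e-05]
 [-1.66036020e-05  6.66714753e-05 -9.99999998e-01]] 0.9957322960595028 [ 0.59543592 -0.85804013  1.0234649 ]
fork_plate_center 0.73 [46.  4.] [ 198.1 -345.7   51. ]
((201.6753387451172, -346.4024353027344), (19.535539627075195, 8.552505493164062), 1.888113260269165) [ 191.8 -350.7] [ 211.3 -341.9]
```

All seven keys are required in each row, so I'll resend the moves.

Call:
{"fn": "apply_moves", "kwargs": {"series": [{"dx":0,"dy":0,"dz":-35,"wx":0,"wy":0,"wz":0.145,"claw":60},{"dx":0,"dy":0,"dz":-35,"wx":0,"wy":0,"wz":0.145,"claw":60},{"dx":32,"dy":-49,"dz":0,"wx":0,"wy":0,"wz":0,"claw":60},{"dx":32,"dy":-49,"dz":0,"wx":0,"wy":0,"wz":0,"claw":60},{"dx":32,"dy":-49,"dz":0,"wx":0,"wy":0,"wz":0,"claw":60}]}}

```text
time_s: 1.42
tcp_pos: [242.1, -441.9, 301.4]
eef_rot: [[0.998, -0.061, 0.0], [-0.061, -0.998, -0.0], [0.0, 0.0, -1.0]]
contact_force: [1.1, -0.6, 0.1]
gripper_width: 0.699
finger_force: 0.0
```

Call:
{"fn": "apply_moves", "kwargs": {"series": [{"dx":32,"dy":-49,"dz":0,"wx":0,"wy":0,"wz":0,"claw":60},{"dx":32,"dy":-49,"dz":0,"wx":0,"wy":0,"wz":0,"claw":60},{"dx":32,"dy":-49,"dz":0,"wx":0,"wy":0,"wz":0,"claw":60},{"dx":32,"dy":-49,"dz":0,"wx":0,"wy":0,"wz":0,"claw":60},{"dx":32,"dy":-49,"dz":0,"wx":0,"wy":0,"wz":0,"claw":60}]}}

```text
time_s: 2.05
tcp_pos: [416.7, -206.7, 301.6]
eef_rot: [[0.998, -0.06, 0.001], [-0.06, -0.998, -0.001], [0.001, 0.001, -1.0]]
contact_force: [1.4, -0.6, 0.7]
gripper_width: 0.7
finger_force: 0.0
```

Call:
{"fn": "apply_moves", "kwargs": {"series": [{"dx":32,"dy":-49,"dz":0,"wx":0,"wy":0,"wz":0,"claw":60},{"dx":32,"dy":-49,"dz":0,"wx":0,"wy":0,"wz":0,"claw":60},{"dx":32,"dy":-49,"dz":0,"wx":0,"wy":0,"wz":0,"claw":60},{"dx":32,"dy":-49,"dz":0,"wx":0,"wy":0,"wz":0,"claw":60},{"dx":0,"dy":0,"dz":0,"wx":0,"wy":0,"wz":0,"claw":60}]}}

```text
time_s: 2.68
tcp_pos: [556.5, -16.9, 300.5]
eef_rot: [[0.998, -0.055, -0.001], [-0.055, -0.998, 0.001], [-0.001, -0.001, -1.0]]
contact_force: [-0.5, -0.2, 0.8]
gripper_width: 0.702
finger_force: 0.0
```

```bash
python3 - <<'E'
from h import *
c=env.read_camera("wrist"); print(c["T"].round(2).tolist())
o=env.get_obs(); print(o["time_s"],o["tcp_pos"],o["eef_rot"].round(3).tolist(),o["gripper_width"],o["contact_force"])
save("w2.png",cv2.resize(c["color"],(800,600),interpolation=cv2.INTER_CUBIC))
for t,z in [("fork_plate_center",51),("jig_fork_grip",90),("jig_fork_finger",80)]:
    for r in env.trace("wrist",t)[:3]:
        print(t,round(r["score"],2),np.round(r["centre"]),onz(c,r["centre"],z))
        ys,xs=np.nonzero(r["mask"]); P=np.array([onz(c,(y,x),z)[:2] for y,x in zip(ys,xs)],np.float32)
        print(cv2.minAreaRect(P),P.min(0),P.max(0))
E
```

```text
[[-0.06, -0.96, -0.27, 623.93], [-1.0, 0.05, 0.02, -21.27], [-0.0, 0.27, -0.96, 442.54], [0.0, 0.0, 0.0, 1.0]]
2.725 [555.73999478 -18.76435715 300.68351192] [[0.998, -0.057, -0.001], [-0.057, -0.998, 0.0], [-0.001, 0.0, -1.0]] 0.7066276250447231 [-0.21524741 -0.20454246 -0.12389554]
fork_plate_center 0.67 [367.  43.] [285.9 291.1  51. ]
((280.0348815917969, 257.626953125), (88.38306427001953, 32.16144561767578), 70.8485336303711) [255.3 217.4] [305.9 303.8]
jig_fork_grip 0.57 [ 95. 263.] [629.7 -29.5  90. ]
((635.5579223632812, -27.27238655090332), (25.812135696411133, 121.33824157714844), 86.42365264892578) [574.4 -43.5] [696.  -10.8]
jig_fork_finger 0.76 [ 96. 262.] [628.7 -29.6  80. ]
((635.8826293945312, -27.953439712524414), (25.476839065551758, 124.7322769165039), 86.4438247680664) [573.  -44.1] [698.  -11.5]
```

View pics/w2.png

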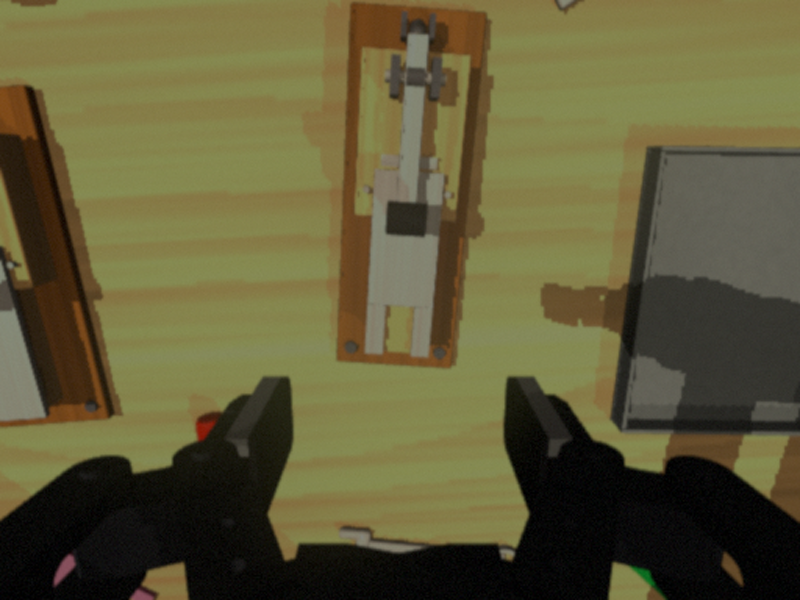

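The wrist view shows a steel plate with its notch toward the robot, at (400,330) in the 800x600 picture. The black grip is at (407,218), the hinge is at (417,75), and the tray is at right. This is the target.

```bash
python3 - <<'E'
from h import *
c=env.read_camera("wrist")
f=lambda u,v,z: onz(c,(v/1.5625-.2,u/1.5625-.2),z)
print("grip",f(407,218,97))
a=[f(365,353,51),f(430,357,51),f(444,172,51),f(375,172,51)];print(a)
A=np.array(a); fr=(A[0]+A[1])/2; bk=(A[2]+A[3])/2; d=bk-fr; print(A.mean(0),np.linalg.norm(d),np.arctan2(d[1],d[0]))
p=A.mean(0)+40*d/np.linalg.norm(d);print("grip from plate",p, "hinge px",f(417,75,62))
t=env.read_camera("top");g=lambda u,v,z: onz(t,(v/1.5625-.2,u/1.5625-.2),z); print("top grip",g(401,207,93),[g(u,v,26) for u,v in [(516,199),(630,202),(634,347),(516,346)]])
print([g(u,v,51) for u,v in [(379,281),(409,284)]])
E
```

```text
grip [585.2 -29.8  97. ]
[array([477.6,   8.6,  51. ]), array([471.1, -42.1,  51. ]), array([611.2, -58.6,  51. ]), array([614.3,  -9.4,  51. ])]
[543.55  -25.375  51.   ] 139.47086613339718 -0.12399926509402674
grip from plate [583.24287747 -30.32226977  51.        ] hinge px [675.  -42.2  62. ]
top grip [587.2 -23.8  93. ] [array([ 618.7, -214.3,   26. ]), array([ 608.4, -400.1,   26. ]), array([ 371.3, -382.2,   26. ]), array([ 378.1, -198.1,   26. ])]
[array([482.4,  12.8,  51. ]), array([476.3, -33.6,  51. ])]
```

Call:
{"fn": "apply_moves", "kwargs": {"series": [{"dx":0,"dy":0,"dz":0,"wx":0,"wy":0,"wz":0.067,"claw":60},{"dx":15,"dy":3,"dz":55,"wx":0,"wy":0,"wz":0,"claw":60},{"dx":15,"dy":3,"dz":55,"wx":0,"wy":0,"wz":0,"claw":60},{"dx":0,"dy":0,"dz":40,"wx":0,"wy":0,"wz":0,"claw":60},{"dx":0,"dy":0,"dz":0,"wx":0,"wy":0,"wz":0,"claw":60}]}}

```text
time_s: 3.6
tcp_pos: [581.2, -30.9, 147.4]
eef_rot: [[0.992, -0.129, -0.008], [-0.129, -0.992, 0.001], [-0.008, -0.0, -1.0]]
contact_force: [0.2, -0.2, 0.5]
gripper_width: 0.703
finger_force: 0.0
```

```bash
python3 - <<'E'
from h import *
c=env.read_camera("wrist")
o=env.get_obs(); print(o["time_s"],o["tcp_pos"],o["eef_rot"].round(3).tolist())
for q in [(585,-29,90),(585,-29,101),(543.5,-25.4,51)]: print(q,proj(c,q)*1.5625)
save("w3.png",cv2.resize(c["color"],(800,600),interpolation=cv2.INTER_CUBIC))
E
```

```text
3.65 [583.13264056 -30.94125333 150.68647772] [[0.992, -0.128, -0.003], [-0.128, -0.992, 0.0], [-0.003, 0.0, -1.0]]
(585, -29, 90) [390.2605052  326.24613314]
(585, -29, 101) [389.88448348 335.40411616]
(543.5, -25.4, 51) [395.36677268 382.98881847]
```

View pics/w3.png

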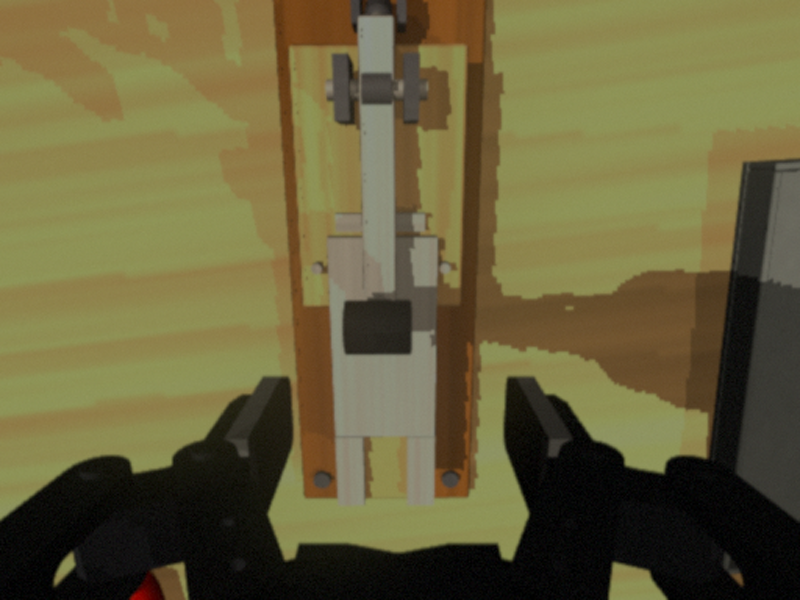

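The grip at (377,327) is about 8 mm left of the finger midline at column 398. The plate is aligned with the tool. I'll correct by 7 mm and descend.

Call:
{"fn": "apply_moves", "kwargs": {"series": [{"dx":0,"dy":-7.5,"dz":20,"wx":0,"wy":0,"wz":0,"claw":60},{"dx":0,"dy":0,"dz":30,"wx":0,"wy":0,"wz":0,"claw":60},{"dx":0,"dy":0,"dz":25,"wx":0,"wy":0,"wz":0,"claw":60},{"dx":0,"dy":0,"dz":0,"wx":0,"wy":0,"wz":0,"claw":60},{"dx":0,"dy":0,"dz":0,"wx":0,"wy":0,"wz":0,"claw":60}]}}

```text
time_s: 4.28
tcp_pos: [586.6, -22.7, 78.1]
eef_rot: [[0.992, -0.127, 0.003], [-0.127, -0.992, -0.0], [0.003, -0.0, -1.0]]
contact_force: [0.1, 0.4, 0.3]
gripper_width: 0.702
finger_force: 0.0
```

```bash
python3 - <<'E'
from h import *
c=env.read_camera("wrist")
o=env.get_obs(); print(o["time_s"],o["tcp_pos"],o["eef_rot"].round(3).tolist())
for q in [(585,-24,90),(585,-24,101),(544,-20,51)]: print(q,proj(c,q)*1.5625)
save("w4.png",cv2.resize(c["color"],(800,600),interpolation=cv2.INTER_CUBIC))
E
```

```text
4.325 [586.84800065 -22.74514464  78.49386239] [[0.992, -0.127, 0.003], [-0.127, -0.992, -0.0], [0.003, -0.0, -1.0]]
(585, -24, 90) [401.50109425 422.79292707]
(585, -24, 101) [401.83201174 443.69742158]
(544, -20, 51) [404.01469281 474.86918385]
```

View pics/w4.png

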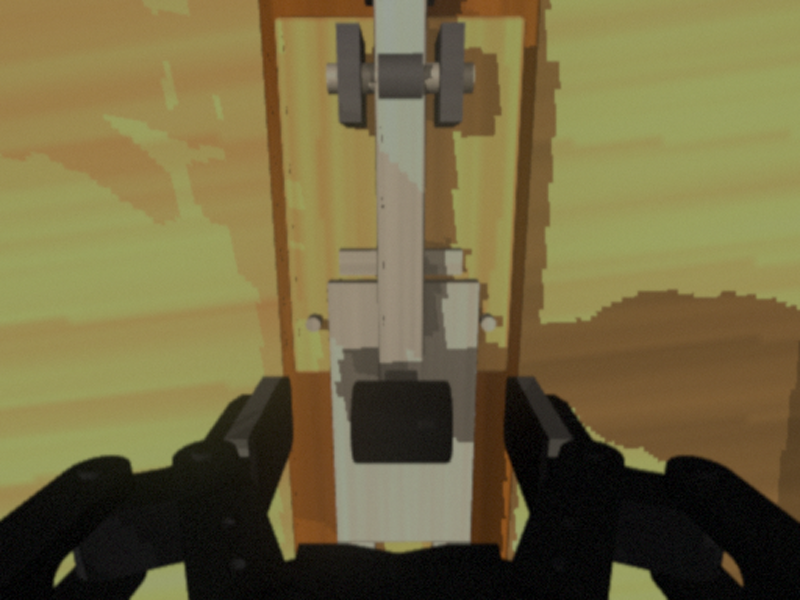

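The grip at (402,422) is centred between the pads. I'll lower a little and close on it.

Call:
{"fn": "apply_moves", "kwargs": {"series": [{"dx":0,"dy":0,"dz":7,"wx":0,"wy":0,"wz":0,"claw":40},{"dx":0,"dy":0,"dz":0,"wx":0,"wy":0,"wz":0,"claw":20},{"dx":0,"dy":0,"dz":0,"wx":0,"wy":0,"wz":0,"claw":20},{"dx":0,"dy":0,"dz":0,"wx":0,"wy":0,"wz":0,"claw":20},{"dx":0,"dy":0,"dz":0,"wx":0,"wy":0,"wz":0,"claw":20}]}}

```text
time_s: 4.95
tcp_pos: [585.2, -23.3, 69.5]
eef_rot: [[0.992, -0.127, -0.0], [-0.127, -0.992, -0.001], [-0.0, 0.001, -1.0]]
contact_force: [-3.3, -4.4, 2.3]
gripper_width: 0.295
finger_force: 59.5
```

Call:
{"fn": "apply_moves", "kwargs": {"series": [{"dx":5,"dy":0,"dz":-13,"wx":0,"wy":0,"wz":0,"claw":20},{"dx":7,"dy":0,"dz":-12,"wx":0,"wy":0,"wz":0,"claw":20},{"dx":9,"dy":0,"dz":-11,"wx":0,"wy":0,"wz":0,"claw":20},{"dx":10.5,"dy":0,"dz":-9.5,"wx":0,"wy":0,"wz":0,"claw":20},{"dx":0,"dy":0,"dz":0,"wx":0,"wy":0,"wz":0,"claw":20}]}}

```text
time_s: 5.58
tcp_pos: [614.4, -26.9, 113.4]
eef_rot: [[0.992, -0.127, -0.006], [-0.127, -0.992, 0.0], [-0.006, 0.001, -1.0]]
contact_force: [-9.3, -3.8, -3.8]
gripper_width: 0.29
finger_force: 61.3
```

Call:
{"fn": "apply_moves", "kwargs": {"series": [{"dx":11.5,"dy":0,"dz":-8,"wx":0,"wy":0,"wz":0,"claw":20},{"dx":13,"dy":0,"dz":-6,"wx":0,"wy":0,"wz":0,"claw":20},{"dx":13.5,"dy":0,"dz":-4,"wx":0,"wy":0,"wz":0,"claw":20},{"dx":14,"dy":0,"dz":-2,"wx":0,"wy":0,"wz":0,"claw":20},{"dx":10,"dy":0,"dz":0,"wx":0,"wy":0,"wz":0,"claw":20}]}}

```text
time_s: 6.2
tcp_pos: [678.2, -34.8, 134.9]
eef_rot: [[0.992, -0.127, -0.001], [-0.127, -0.992, -0.0], [-0.001, 0.0, -1.0]]
contact_force: [-2.5, -3.0, -2.2]
gripper_width: 0.293
finger_force: 59.5
```

```bash
python3 - <<'E'
from h import *
a=env.read_camera("side")["color"][100:240,130:330]; b=env.read_camera("wrist")["color"]
a=cv2.resize(a,(500,350),interpolation=cv2.INTER_CUBIC); b=cv2.resize(b[:,:],(300,225))
im=np.zeros((350,800,3),np.uint8); im[:,:500]=a; im[:225,500:]=b; save("s5.png",im)
o=env.get_obs(); print(o["tcp_pos"],o["contact_force"],o["gripper_width"])
E
```

```text
[678.82213309 -34.885817   134.84316151] [-0.39526402 -4.08539461 -1.21422034] 0.2966384737650826
```

View pics/s5.png

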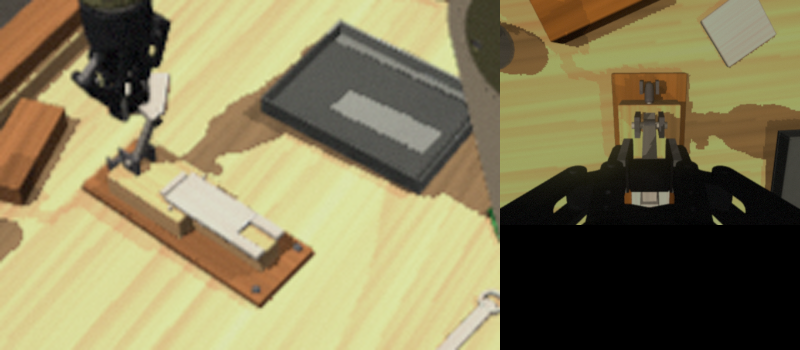

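The finger is up, held at about 1.3 rad, and the plate still lies in its jig. I'll release and rise, then go back over the plate.

Call:
{"fn": "apply_moves", "kwargs": {"series": [{"dx":0,"dy":0,"dz":0,"wx":0,"wy":0,"wz":0,"claw":70},{"dx":0,"dy":0,"dz":0,"wx":0,"wy":0,"wz":0,"claw":70},{"dx":0,"dy":0,"dz":0,"wx":0,"wy":0,"wz":0,"claw":70},{"dx":0,"dy":0,"dz":-40,"wx":0,"wy":0,"wz":0,"claw":70},{"dx":0,"dy":0,"dz":-30,"wx":0,"wy":0,"wz":0,"claw":70}]}}

```text
time_s: 6.92
tcp_pos: [678.2, -34.3, 206.3]
eef_rot: [[0.992, -0.127, 0.001], [-0.127, -0.992, 0.0], [0.001, -0.0, -1.0]]
contact_force: [1.2, 0.3, -0.0]
gripper_width: 0.823
finger_force: 0.0
```

Call:
{"fn": "apply_moves", "kwargs": {"series": [{"dx":-42,"dy":0,"dz":0,"wx":0,"wy":0,"wz":0,"claw":70},{"dx":-42,"dy":0,"dz":0,"wx":0,"wy":0,"wz":0,"claw":70},{"dx":-42,"dy":0,"dz":50,"wx":0,"wy":0,"wz":0,"claw":70},{"dx":0,"dy":0,"dz":50,"wx":0,"wy":0,"wz":0,"claw":70},{"dx":0,"dy":0,"dz":0,"wx":0,"wy":0,"wz":0,"claw":70}]}}

```text
time_s: 7.55
tcp_pos: [551.0, -18.1, 103.0]
eef_rot: [[0.992, -0.127, -0.008], [-0.127, -0.992, 0.001], [-0.008, -0.0, -1.0]]
contact_force: [-0.7, -0.3, 0.8]
gripper_width: 0.819
finger_force: 0.0
```

```bash
python3 - <<'E'
from h import *
a=env.read_camera("side")["color"][100:240,130:330]; c=env.read_camera("wrist");b=c["color"]
a=cv2.resize(a,(300,210),interpolation=cv2.INTER_CUBIC); b=cv2.resize(b[:,:],(500,375))
im=np.zeros((375,800,3),np.uint8); im[:210,:300]=a; im[:,300:]=b; save("s6.png",im)
o=env.get_obs(); print(o["time_s"],o["tcp_pos"],o["eef_rot"].round(3).tolist(),o["contact_force"],o["gripper_width"])
for x in(-70,0,70):
  for y in (-25,25): 
    p=np.array([545.8,-18.4,51])+x*np.array([.992,-.127,0])+y*np.array([.127,.992,0]); print(x,y,(proj(c,p)*500/512+[300,0]).round())
E
```

```text
7.65 [555.82354134 -18.84518432 108.57865019] [[0.992, -0.127, 0.001], [-0.127, -0.992, -0.0], [0.001, -0.0, -1.0]] [ 1.2839886  -0.57262907  1.47694768] 0.820177227657066
-70 -25 [585. 318.]
-70 25 [513. 318.]
0 -25 [589. 223.]
0 25 [509. 223.]
70 -25 [592. 108.]
70 25 [506. 109.]
```

View pics/s6.png

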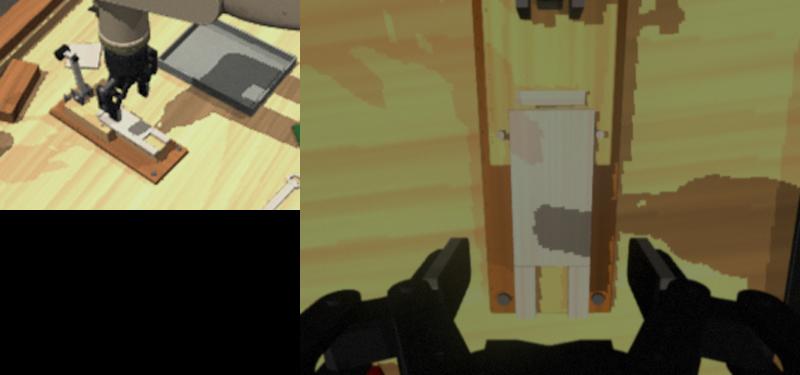

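The finger stays up by itself at left. The plate at (551,223) lies 1.5 mm right of the finger midline at column 549. I'll correct and descend so the fingertips end just below the plate's underside, because it must go onto a flat floor.

Call:
{"fn": "apply_moves", "kwargs": {"series": [{"dx":-3,"dy":1.5,"dz":20,"wx":0,"wy":0,"wz":0,"claw":70},{"dx":0,"dy":0,"dz":20,"wx":0,"wy":0,"wz":0,"claw":70},{"dx":0,"dy":0,"dz":15,"wx":0,"wy":0,"wz":0,"claw":70},{"dx":0,"dy":0,"dz":0,"wx":0,"wy":0,"wz":0,"claw":70},{"dx":0,"dy":0,"dz":0,"wx":0,"wy":0,"wz":0,"claw":70}]}}

```text
time_s: 8.28
tcp_pos: [552.2, -20.0, 52.5]
eef_rot: [[0.992, -0.127, 0.001], [-0.127, -0.992, -0.0], [0.001, -0.0, -1.0]]
contact_force: [-0.4, -0.1, 0.8]
gripper_width: 0.822
finger_force: 0.0
```

Call:
{"fn": "apply_moves", "kwargs": {"series": [{"dx":0,"dy":0,"dz":13,"wx":0,"wy":0,"wz":0,"claw":70},{"dx":0,"dy":0,"dz":0,"wx":0,"wy":0,"wz":0,"claw":70},{"dx":0,"dy":0,"dz":0,"wx":0,"wy":0,"wz":0,"claw":45},{"dx":0,"dy":0,"dz":0,"wx":0,"wy":0,"wz":0,"claw":45},{"dx":0,"dy":0,"dz":0,"wx":0,"wy":0,"wz":0,"claw":45}]}}

```text
time_s: 8.9
tcp_pos: [552.0, -20.0, 39.4]
eef_rot: [[0.992, -0.127, 0.001], [-0.127, -0.992, -0.0], [0.001, 0.0, -1.0]]
contact_force: [-0.7, 0.6, 2.5]
gripper_width: 0.56
finger_force: 62.7
```

Call:
{"fn": "apply_moves", "kwargs": {"series": [{"dx":0,"dy":0,"dz":0,"wx":0,"wy":0,"wz":0,"claw":45},{"dx":0,"dy":0,"dz":0,"wx":0,"wy":0,"wz":0,"claw":45},{"dx":0,"dy":0,"dz":-4,"wx":0,"wy":0,"wz":0,"claw":45},{"dx":0,"dy":0,"dz":-6,"wx":0,"wy":0,"wz":0,"claw":45},{"dx":0,"dy":0,"dz":0,"wx":0,"wy":0,"wz":0,"claw":45}]}}

```text
time_s: 9.52
tcp_pos: [552.0, -19.9, 49.3]
eef_rot: [[0.992, -0.127, 0.001], [-0.127, -0.992, 0.0], [0.001, -0.0, -1.0]]
contact_force: [0.1, -1.2, -2.0]
gripper_width: 0.566
finger_force: 62.5
```

```bash
python3 - <<'E'
from h import *
a=env.read_camera("side")["color"][100:240,130:330]; c=env.read_camera("wrist");b=c["color"]
a=cv2.resize(a,(400,280),interpolation=cv2.INTER_CUBIC); b=cv2.resize(b[:,:],(400,300))
im=np.zeros((300,800,3),np.uint8); im[:280,:400]=a; im[:,400:]=b; save("s7.png",im)
o=env.get_obs(); print(o["time_s"],o["tcp_pos"],o["contact_force"],o["gripper_width"],o["finger_force"])
E
```

```text
9.625 [551.61663966 -19.89487702  48.84730274] [ 0.35984627  0.19348182 -3.27493869] 0.5610233877388591 62.45107054710388
```

View pics/s7.png

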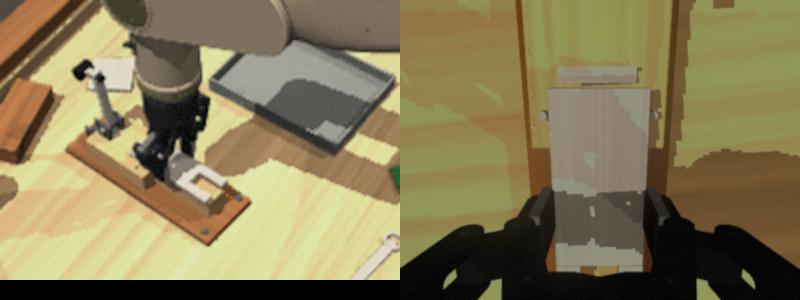

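The plate is held level between the fingertips with the force at about its weight (3.3 N down), and the finger stays up. I'll lift and carry it.

Call:
{"fn": "apply_moves", "kwargs": {"series": [{"dx":0,"dy":0,"dz":-15,"wx":0,"wy":0,"wz":0,"claw":45},{"dx":0,"dy":0,"dz":-20,"wx":0,"wy":0,"wz":0,"claw":45},{"dx":0,"dy":0,"dz":-20,"wx":0,"wy":0,"wz":0,"claw":45},{"dx":0,"dy":0,"dz":-15,"wx":0,"wy":0,"wz":-0.035,"claw":45},{"dx":0,"dy":10,"dz":0,"wx":0,"wy":0,"wz":-0.035,"claw":45}]}}

```text
time_s: 10.25
tcp_pos: [552.2, -29.7, 121.6]
eef_rot: [[0.999, -0.054, 0.004], [-0.054, -0.999, -0.0], [0.004, 0.0, -1.0]]
contact_force: [-0.2, -0.1, -3.1]
gripper_width: 0.562
finger_force: 62.6
```

Call:
{"fn": "apply_moves", "kwargs": {"series": [{"dx":-4,"dy":25,"dz":0,"wx":0,"wy":0,"wz":0,"claw":45},{"dx":-4,"dy":32,"dz":0,"wx":0,"wy":0,"wz":0,"claw":45},{"dx":-4,"dy":32,"dz":0,"wx":0,"wy":0,"wz":0,"claw":45},{"dx":-4,"dy":32,"dz":0,"wx":0,"wy":0,"wz":0,"claw":45},{"dx":-4,"dy":32,"dz":0,"wx":0,"wy":0,"wz":0,"claw":45}]}}

```text
time_s: 10.88
tcp_pos: [521.9, -182.5, 119.6]
eef_rot: [[0.998, -0.056, 0.0], [-0.056, -0.998, -0.0], [0.0, 0.0, -1.0]]
contact_force: [-0.1, -0.3, -2.7]
gripper_width: 0.559
finger_force: 62.6
```

Call:
{"fn": "apply_moves", "kwargs": {"series": [{"dx":-4,"dy":32,"dz":0,"wx":0,"wy":0,"wz":0,"claw":45},{"dx":-4,"dy":32,"dz":0,"wx":0,"wy":0,"wz":0,"claw":45},{"dx":-3,"dy":32,"dz":0,"wx":0,"wy":0,"wz":0,"claw":45},{"dx":-3,"dy":20,"dz":0,"wx":0,"wy":0,"wz":0,"claw":45},{"dx":0,"dy":0,"dz":0,"wx":0,"wy":0,"wz":0,"claw":45}]}}

```text
time_s: 11.5
tcp_pos: [501.1, -297.6, 119.2]
eef_rot: [[0.998, -0.058, 0.0], [-0.058, -0.998, -0.0], [0.0, 0.0, -1.0]]
contact_force: [0.8, -0.0, -3.2]
gripper_width: 0.562
finger_force: 62.7
```

```bash
python3 - <<'E'
from h import *
a=env.read_camera("top")["color"][100:250,220:420]; c=env.read_camera("wrist");b=c["color"]
a=cv2.resize(a,(400,300),interpolation=cv2.INTER_CUBIC); b=cv2.resize(b[:,:],(400,300))
save("s8.png",np.hstack([a,b]))
o=env.get_obs(); print(o["time_s"],o["tcp_pos"],o["contact_force"],o["gripper_width"],o["finger_force"])
E
```

```text
11.6 [ 501.47938514 -295.97075935  118.91227383] [ 0.46223833 -0.15705862 -3.8509706 ] 0.5611179107747707 62.6980197429657
```

View pics/s8.png

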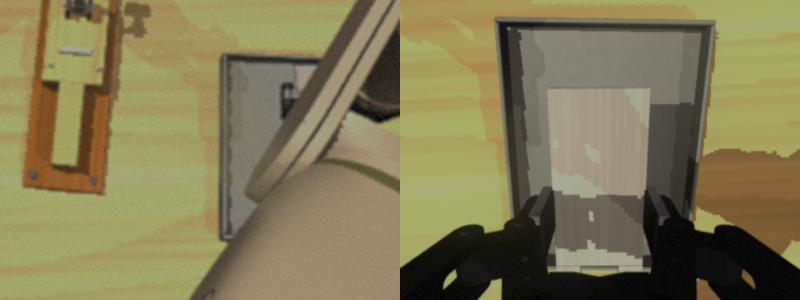

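The plate is over the tray, aligned with it and about centred. I'll lower it.

Call:
{"fn": "apply_moves", "kwargs": {"series": [{"dx":0,"dy":3,"dz":30,"wx":0,"wy":0,"wz":0,"claw":45},{"dx":0,"dy":0,"dz":30,"wx":0,"wy":0,"wz":0,"claw":45},{"dx":0,"dy":0,"dz":30,"wx":0,"wy":0,"wz":0,"claw":45},{"dx":0,"dy":0,"dz":14,"wx":0,"wy":0,"wz":0,"claw":45},{"dx":0,"dy":0,"dz":0,"wx":0,"wy":0,"wz":0,"claw":45}]}}

```text
time_s: 12.22
tcp_pos: [500.8, -298.3, 14.0]
eef_rot: [[0.998, -0.056, -0.002], [-0.056, -0.998, 0.001], [-0.002, -0.001, -1.0]]
contact_force: [0.7, -0.3, -3.2]
gripper_width: 0.561
finger_force: 62.7
```

Call:
{"fn": "apply_moves", "kwargs": {"series": [{"dx":0,"dy":0,"dz":3,"wx":0,"wy":0,"wz":0,"claw":45},{"dx":0,"dy":0,"dz":3,"wx":0,"wy":0,"wz":0,"claw":45},{"dx":0,"dy":0,"dz":2,"wx":0,"wy":0,"wz":0,"claw":45},{"dx":0,"dy":0,"dz":0,"wx":0,"wy":0,"wz":0,"claw":45},{"dx":0,"dy":0,"dz":0,"wx":0,"wy":0,"wz":0,"claw":45}]}}

```text
time_s: 12.85
tcp_pos: [501.4, -299.6, 7.1]
eef_rot: [[0.998, -0.057, 0.0], [-0.057, -0.998, -0.0], [0.0, 0.0, -1.0]]
contact_force: [-0.1, -0.8, -2.5]
gripper_width: 0.559
finger_force: 62.7
```

Call:
{"fn": "apply_moves", "kwargs": {"series": [{"dx":0,"dy":0,"dz":1.5,"wx":0,"wy":0,"wz":0,"claw":45},{"dx":0,"dy":0,"dz":1.5,"wx":0,"wy":0,"wz":0,"claw":45},{"dx":0,"dy":0,"dz":1,"wx":0,"wy":0,"wz":0,"claw":45},{"dx":0,"dy":0,"dz":0,"wx":0,"wy":0,"wz":0,"claw":45},{"dx":0,"dy":0,"dz":0,"wx":0,"wy":0,"wz":0,"claw":45}]}}

```text
time_s: 13.48
tcp_pos: [501.3, -299.5, 2.9]
eef_rot: [[0.998, -0.057, 0.0], [-0.057, -0.998, 0.0], [-0.0, -0.0, -1.0]]
contact_force: [0.6, -0.0, -3.0]
gripper_width: 0.561
finger_force: 62.7
```

Call:
{"fn": "apply_moves", "kwargs": {"series": [{"dx":0,"dy":0,"dz":1,"wx":0,"wy":0,"wz":0,"claw":45},{"dx":0,"dy":0,"dz":0,"wx":0,"wy":0,"wz":0,"claw":45},{"dx":0,"dy":0,"dz":1,"wx":0,"wy":0,"wz":0,"claw":45},{"dx":0,"dy":0,"dz":0,"wx":0,"wy":0,"wz":0,"claw":45},{"dx":0,"dy":0,"dz":0,"wx":0,"wy":0,"wz":0,"claw":45}]}}

```text
time_s: 14.1
tcp_pos: [501.4, -299.6, 1.5]
eef_rot: [[0.998, -0.057, 0.0], [-0.057, -0.998, -0.0], [0.0, 0.0, -1.0]]
contact_force: [-4.8, 2.0, 5.9]
gripper_width: 0.566
finger_force: 67.6
```

The tips or the plate touch the floor, with the force risen by 9 N. I'll release.

Call:
{"fn": "apply_moves", "kwargs": {"series": [{"dx":0,"dy":0,"dz":0,"wx":0,"wy":0,"wz":0,"claw":62},{"dx":0,"dy":0,"dz":0,"wx":0,"wy":0,"wz":0,"claw":62},{"dx":0,"dy":0,"dz":0,"wx":0,"wy":0,"wz":0,"claw":62},{"dx":0,"dy":0,"dz":-15,"wx":0,"wy":0,"wz":0,"claw":62},{"dx":0,"dy":0,"dz":-30,"wx":0,"wy":0,"wz":0,"claw":62}]}}

```text
time_s: 14.72
tcp_pos: [500.4, -298.8, 45.8]
eef_rot: [[0.998, -0.057, -0.002], [-0.057, -0.998, 0.002], [-0.002, -0.001, -1.0]]
contact_force: [0.7, 0.6, 0.8]
gripper_width: 0.727
finger_force: 0.0
```

Call:
{"fn": "apply_moves", "kwargs": {"series": [{"dx":0,"dy":0,"dz":-50,"wx":0,"wy":0,"wz":0,"claw":62},{"dx":0,"dy":0,"dz":-50,"wx":0,"wy":0,"wz":0,"claw":62},{"dx":0,"dy":0,"dz":-50,"wx":0,"wy":0,"wz":0,"claw":62},{"dx":0,"dy":0,"dz":0,"wx":0,"wy":0,"wz":0,"claw":62},{"dx":0,"dy":0,"dz":0,"wx":0,"wy":0,"wz":0,"claw":62}]}}

```text
time_s: 15.35
tcp_pos: [501.4, -299.5, 196.7]
eef_rot: [[0.998, -0.057, 0.001], [-0.057, -0.998, -0.001], [0.001, 0.001, -1.0]]
contact_force: [-0.7, -0.1, -0.5]
gripper_width: 0.724
finger_force: 0.0
```

```bash
python3 - <<'E'
from h import *
a=env.read_camera("side")["color"][70:325,70:350]; b=env.read_camera("wrist")["color"]
a=cv2.resize(a,(400,364),interpolation=cv2.INTER_CUBIC); b=cv2.resize(b,(400,300)); im=np.zeros((364,800,3),np.uint8); im[:,:400]=a; im[:300,400:]=b
save("s9.png",im)
o=env.get_obs(); print(o["time_s"],o["tcp_pos"],o["contact_force"],o["gripper_width"],o["finger_force"])
E
```

```text
15.45 [ 500.54285824 -298.95128732  194.63197759] [-0.50319134 -0.3307228  -0.28499313] 0.7258383076900667 0.0
```

View pics/s9.png

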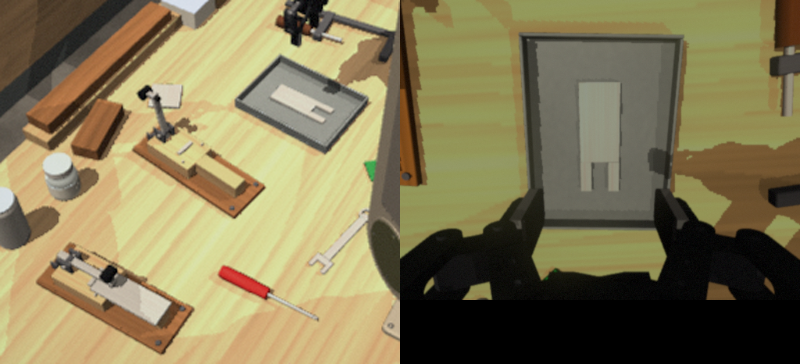

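The fork plate lies flat in the tray at (600,135). Its finger stands up at (155,110), and the plain plate is still clamped at (110,285). I'm handing in.

```bash
python3 -c "
from plant import env
print(env.hand_in())"
```

```text
the job is handed in; nothing more can be done
None
```

I flipped the finger up off the fork plate (it stays up by itself), set the plate flat in the grey tray, left the plain plate clamped, and handed the job in at about 15.5 s; no verdict came back.

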